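Clear the timer into the drawer and peel the top tray off a sticky stack

ROBOT

A 6-joint arm with a two-finger parallel gripper is mounted at the origin on the work surface. World frame = base frame: x ahead of the robot, y to its left, z up, the work surface at z = 0. Lengths are in mm, angles in rad, forces in N, time in s.
With the tool pointing down it reaches from about 325 to 875 mm from the base axis. Payload 4.4 kg.
Tool frame: the origin (TCP) lies on the centre line of the jaws, within the pads' length; the fingertips stand ahead of it and the grasp point (between the pads) lies 6 mm ahead of it (ctrl.tcp_to_tips is the z of the fingertips in the tool frame, in mm); z points along the fingers, y is the line along which they close (so a half turn about z gives the same grasp; the last joint's range is limited). The gripper opens to 85 mm and grips with 20 to 120 N. Pads are 22 mm wide; open, the fingers measure 114 mm over their backs; the gripper's body (76 mm by 85 mm) begins 54 mm behind the grasp point. The pads swing forward as they close: fully open they stand 13 mm farther back than shut.
Start: joints at [0.95, 0.207, 1.542, -0, 1.393, -0.15], TCP at [260.829, 512.441, 256.282] pointing down, gripper open.
Joint ranges: [-2.73, 2.73], [-0.86, 2.22], [0.23, 2.46], [-1.11, 4.25], [0.08, 2.63], [-2.82, 2.82]. Speed limits (rad/s): [2.79, 2.79, 3.14, 3.14, 3.14, 3.14].

INTERFACE

Orientations are given as a 3x3 rotation matrix whose columns are the frame's x, y, z axes.
In Python, from plant import ctrl, sensors, optics gives the robot as it stands. Calls block until the motion is done:
- ctrl.move_ptp(position, orientation): joint-space move of the TCP to a pose.
- ctrl.move_l(position, rot=None, vel=150, threshold=None): straight line of the TCP; rot=None keeps the orientation; vel is the mean speed in mm/s. With threshold (N) it stops when the force on the tool has changed by that much, and returns True; else False.
- ctrl.set_joints(angles): joint-space move.
- ctrl.gripper_to(opening, force=None): finger opening in mm; force is the grip in N (None keeps the last); returns when the fingers have stopped.
- ctrl.hold(seconds).
- ctrl.solve_ik(position, orientation): joint angles nearest the present ones, or None.
- sensors.read_state(): the state.
- optics.grab_frame(name): name is "scene" or "side" or "wrist"; returns (picture, depth): 400x640x3 uint8, red, green, blue; 400x640 float32, mm along the optical axis (not along the pixel's ray), 0 where there is no reading.
- optics.camera_params(name): a dict with "mtx" (3x3 intrinsics, pixels), "R" (3x3) and "t" (3): a world point X has camera coordinates R X + t; the wrist camera has in their place "T_tool_cam" (4x4, takes a point from camera to tool coordinates, whose origin is the TCP and whose axes are the flange's). Camera axes: x right, y down, z forward; pixel columns grow to the right and rows downward; lengths in mm; the calibration is good to about 2 mm. A picture is of the moment at which its call begins: read the wrist's pose just before it. camera_params takes no time and is no camera call.
A pose or a line that the arm cannot do raises ctrl.MotionError and nothing moves.
- ctrl.finish_job(): hands the job in; it is judged then, once.
The state is a dict: "t": time; "q": joint angles; "qvel": joint speeds; "tau": joint torques, N m; "eef_pos": TCP position; "eef_rot": TCP orientation; "force": force on the tool from outside, world axes, zero at the start; "wrist_torque": the same for the moment, N m; "grip_width": finger opening in mm; "grasp_force": force on a finger pad.
Only numpy, scipy, OpenCV 4.12 (cv2) and the standard library are available. Lean on these libraries where they do the work, as an engineer would, in place of code of your own. Each camera call takes 0.05 s, during which the arm holds its last target. There are 200 camera calls.

TASK

Put the bench timer that was left in the top tray into the open drawer, let go of it, and slide the drawer fully shut. Then take the top tray off the stack it sticks to: raise one single corner first while the opposite corner stays down, so that it peels free, and leave the other trays standing where they are. Finish while still holding the tray in the gripper alone, roughly level and at least 10 cm higher than it sat on the stack: do not put it down or let go.

Things in the scene. Friction and masses are not known exactly. Their poses are not given: they have to be found in the camera images.
- tray: Top tray: white stiff plastic, formed, open, 220 (x) x 170 (y) x 34 mm, 0.18 kg. Origin: centre of its underside, z up. An upright rim 9 mm thick (17 to 34 mm above the origin, outer faces at x = +-110, y = +-85 mm) runs all round; inside it a 6 mm wide ledge 17 mm below the rim's top leads to a well of 190 x 140 mm, floor 3 mm above the origin. Held at a corner it pulls 0.2 N m: grip with 40 N.
- stack: Rest of the stack: four more such trays stuck fast together, about 0.72 kg, 94 mm tall, loose on the bench. Origin: centre of its underside; axes as the tray's, whose origin starts 80 mm above this one (tray rim top 114 mm above the bench). The tray's foot sits 14 mm deep in the stack with 3 mm play; the stack's top rim lies flush below the tray's, 20 mm under the tray's rim top.
- tray_corner0 (a point): Top of the tray's rim at corner x = -105, y = -80 mm (tray frame), 34 mm above its origin. Diagonally across: corner 2. At each corner the stack clings to its foot with about 1 N until it is raised some 11 mm: straight up the tray needs about 6 N, near the weight of the stack; turned up about its far corner, about half. The rim can be pinched from above, one finger inside, one outside.
- tray_corner1 (a point): As tray_corner0, at the corner x = -105, y = +80 mm. Diagonally across: corner 3.
- tray_corner2 (a point): As tray_corner0, at the corner x = +105, y = +80 mm. Diagonally across: corner 0.
- tray_corner3 (a point): As tray_corner0, at the corner x = +105, y = -80 mm. Diagonally across: corner 1.
- timer: Bench timer: flat grey plastic block 62 x 40 x 22 mm with a dark display, about 0.09 kg, lying face up in the top tray. Origin: centre of its underside; x along its 62 mm side, z up.
- unit_drawer0 (a joint): How far the drawer of the small bench cabinet stands open, in m: 0 is fully shut, at the start 0.115 to 0.14. It slides with about 1 N of friction and some damping and stays where it is left. Cabinet: grey box 220 deep x 200 wide x 100 mm high, fixed on the bench, its light wood drawer front facing the robot.
- drawer_floor (a point): Middle of the drawer's inner floor, 22 mm above the bench; moves with the drawer. x points the way the drawer shuts, z up. Inside 175 (x) x 158 (y) mm, walls 6 mm thick, 56 mm deep. The back part lies under the cabinet's top (100 mm above the bench), whose front edge is at x = opening - 93 mm in this frame: only from x = -87 mm to that edge is the drawer open above.
- unit_drawer0_handle (a point): Middle of the drawer's bar handle: steel bar along y, 100 mm long, about 10 mm thick, 35 mm in front of the drawer's front face, 62 mm above the bench; axes as drawer_floor; moves with the drawer. Pushing it along x shuts the drawer.
- beaker: Glass beaker standing by, 68 mm across, 90 mm tall. Origin: centre of its underside. Leave alone.
- wash_bottle: Clear wash bottle standing by, 66 mm across, 160 mm tall. Origin: centre of its underside. Leave alone.
- wipes_box: Cardboard box of wipes, 220 x 120 x 80 mm, standing by. Origin: centre of its underside. Leave alone.
Things that resemble listed ones, but are neither listed nor needed, are in the scene too. What is shaped like the timer but yellow is not meant.

How it is judged (in metres and radians):
On the way, in this order (a step that is already met when the one before it is completed fails the run):
1. the timer lies in the drawer, let go, while the tray still sits nested (x of timer in the frame of drawer_floor between -0.09 and 0.09 m and y of timer in the frame of drawer_floor between -0.08 and 0.08 m and z of timer in the frame of drawer_floor between -0.005 and 0.03 m and contact force between timer and the fingers below 0.1 N and z of tray in the frame of stack below 0.086 m), for 0.2 s.
2. the drawer is shut (within 6 mm) with the timer in it, the tray still nested (x of timer in the frame of drawer_floor between -0.09 and 0.09 m and y of timer in the frame of drawer_floor between -0.08 and 0.08 m and z of timer in the frame of drawer_floor between -0.005 and 0.03 m and value of joint unit_drawer0 below 0.006 m and z of tray in the frame of stack below 0.086 m), for 0.1 s.
3. one corner of the tray is up by more than 20 mm while its opposite corner is still down (within 8 mm) and the two corners beside it are up by less than 17 mm (((z of tray_corner0 in the frame of stack above 0.134 m and z of each of tray_corner1, tray_corner3 in the frame of stack below 0.131 m and z of tray_corner2 in the frame of stack below 0.122 m) or (z of tray_corner1 in the frame of stack above 0.134 m and z of each of tray_corner2, tray_corner0 in the frame of stack below 0.131 m and z of tray_corner3 in the frame of stack below 0.122 m) or (z of tray_corner2 in the frame of stack above 0.134 m and z of each of tray_corner3, tray_corner1 in the frame of stack below 0.131 m and z of tray_corner0 in the frame of stack below 0.122 m) or (z of tray_corner3 in the frame of stack above 0.134 m and z of each of tray_corner0, tray_corner2 in the frame of stack below 0.131 m and z of tray_corner1 in the frame of stack below 0.122 m))).
At the end, for the whole second after the job is handed in: The timer is in the drawer, the drawer is shut within 6 mm; the gripper alone holds the tray still, at least 100 mm above where it sat on the stack and within 0.30 rad (17 degrees) of level; the other trays stand flat within 30 mm of where they were (x of timer in the frame of drawer_floor between -0.09 and 0.09 m and y of timer in the frame of drawer_floor between -0.08 and 0.08 m and z of timer in the frame of drawer_floor between -0.005 and 0.03 m and value of joint unit_drawer0 below 0.006 m and z of tray in the frame of stack above 0.18 m and angle between tray's own z axis and vertical below 0.3 rad and contact force between tray and the fingers above 1 N and contact force between tray and stack below 0.1 N and contact force between tray and unit below 0.1 N and contact force between tray and beaker below 0.1 N and contact force between tray and wash_bottle below 0.1 N and contact force between tray and wipes_box below 0.1 N and linear speed of tray below 0.05 m/s and distance of stack from where it was at the start of the episode below 0.03 m and angle between stack's own z axis and vertical below 0.05 rad); the arm keeps its last pose, push and grip.
It fails at once if the other trays are lifted, tipped (0.1 rad) or shoved (30 mm) (distance of stack from where it was at the start of the episode above 0.03 m or height (world z) of stack above 0.012 m or angle between stack's own z axis and vertical above 0.1 rad).
It fails at once if a bystander is moved by more than 30 mm (distance of any of beaker, wash_bottle, wipes_box from where it was at the start of the episode above 0.03 m).
It also fails if it takes over 72 s, if anything falls off the work surface, if the arm or the gripper's body presses on something with over 40 N, if the wrist force passes 120 N, or if a joint passes its speed limit or range.

## Working session

There is one attempt and no reset: what is moved stays moved. The work goes in short steps, each a Python script; the robot and the scene stay as the last script left them, time stands still between calls to the robot, and variables do not carry over. Pictures are saved under pics/ and viewed, at most 10 in all, crops included, and the job is handed in when it is done.

```bash
mkdir -p pics; ls
cat > h.py <<'E'
import numpy as np, cv2
from plant import ctrl, sensors, optics
def cloud(name):
    s=sensors.read_state(); im,d=optics.grab_frame(name); p=optics.camera_params(name)
    v,u=np.mgrid[0:400,0:640]; K=p["mtx"]
    c=np.stack([(u-K[0,2])/K[0,0]*d,(v-K[1,2])/K[1,1]*d,d],-1)
    if "R" in p: w=(c-np.array(p["t"]).ravel())@np.array(p["R"])
    else:
        T=np.array(p["T_tool_cam"]); w=(c@T[:3,:3].T+T[:3,3])@np.array(s["eef_rot"]).T+np.array(s["eef_pos"])
    w[d==0]=np.nan
    return im,d,w
def save(n,im): cv2.imwrite("pics/"+n+".png",cv2.cvtColor(im,cv2.COLOR_RGB2BGR))
E
python3 - <<'E'
from h import *
for n in("scene","side"):
    im,d,w=cloud(n); save(n,im); np.savez("/tmp/"+n,im=im,w=w)
    p=optics.camera_params(n); print(n,-np.array(p["R"]).T@np.array(p["t"]).ravel(), (d>0).mean())
print(ctrl.tcp_to_tips, sensors.read_state())
E
```

```text
pics
scene [1225.32957075 -342.30192953 1070.663124  ] 0.9959765625
side [-154.30088891 -682.87476441 1092.44640914] 0.99591015625
25.0 {'t': 0.1, 'q': array([ 9.49530311e-01,  2.07383131e-01,  1.54288649e+00,  9.50934785e-06,
        1.39350141e+00, -1.50479186e-01]), 'qvel': array([-0.00086969,  0.00220585, -0.00393642, -0.00027973,  0.00216328,
        0.00263131]), 'tau': array([ 1.02035193e-05, -3.84089291e+01, -2.92546391e+01, -1.36069352e-04,
        4.85261728e-03,  7.85964414e-07]), 'eef_pos': array([260.41774   , 511.90045655, 255.1786151 ]), 'eef_rot': array([[-8.91210688e-01,  4.53587789e-01, -1.27556866e-03],
       [ 4.53589458e-01,  8.91209002e-01, -1.76588232e-03],
       [ 3.35815617e-04, -2.15235770e-03, -9.99997627e-01]]), 'force': array([ 0.30623133, -0.25513737, -0.09725418]), 'wrist_torque': array([8.79514160e-05, 2.68317274e-02, 3.89199276e-02]), 'grasp_force': 0.0, 'grip_width': 85.50631587931957}
```

View pics/scene.png

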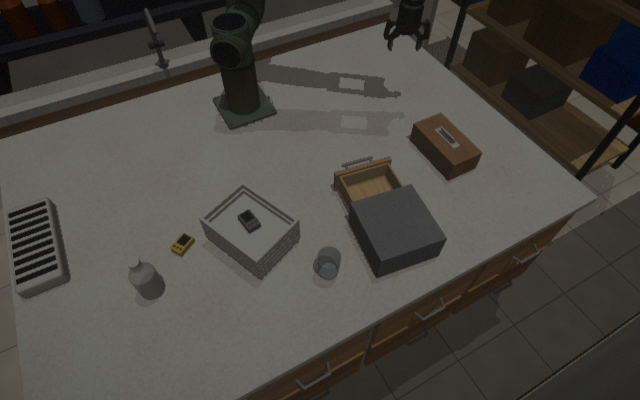

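View pics/side.png

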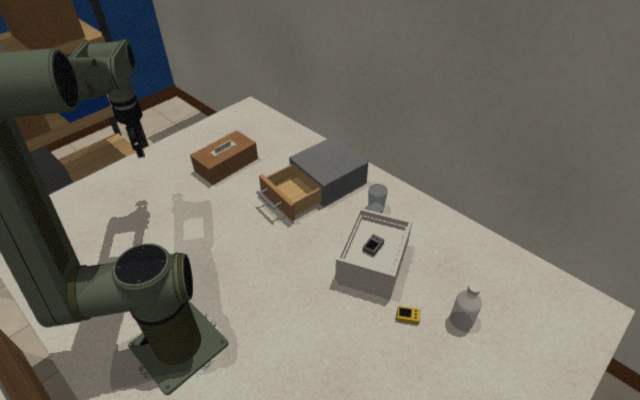

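Scene view: the white tray stack is at (250,230) and the cabinet at (395,228), with its open drawer at (370,185) and handle at (357,162). The beaker is at (327,262), the wash bottle at (147,280) and the wipes box at (445,145).
There are two timer candidates: the grey block with a dark display in the tray at (249,220), side (373,244), and the yellow one on the bench at (182,244), side (408,315). The grey one fits the description, since it's grey and lies in the top tray. I'll confirm it with a crop from the wrist camera.

Run:
```python
from h import *
for n in("scene","side"):
    f=np.load(f"/tmp/{n}.npz"); im,w=f["im"],f["w"]; z=w[...,2]
    def rect(m,t):
        m=m.astype(np.uint8); k,l,s,c=cv2.connectedComponentsWithStats(m)
        for i in range(1,k):
            if s[i,4]>60:
                P=w[l==i]; r=cv2.minAreaRect(P[:,:2].astype(np.float32))
                print(n,t,s[i,:5],"c",np.round(r[0]),"sz",np.round(r[1]),"a",round(r[2],1),"z",np.round(np.percentile(P[:,2],[5,50,95]),0))
    reg=(w[...,0]>250)&(w[...,0]<950)&(abs(w[...,1])<600)
    rect(reg&(z>107)&(z<122),"rim"); rect(reg&(z>94)&(z<106),"z100"); rect(reg&(z>55)&(z<70),"62"); rect(reg&(z>15)&(z<29),"22");rect(reg&(z>74)&(z<92),"80")
```

```text
scene rim [ 199  181  101   83 1037] c [ 567. -204.] sz [224. 172.] a 23.1 z [108. 114. 117.]
scene rim [129 262  24  20 186] c [ 588. -506.] sz [50. 56.] a 5.0 z [108. 115. 121.]
scene z100 [ 350  183   97   79 4392] c [757. 164.] sz [203. 209.] a 82.2 z [ 97. 100. 103.]
scene z100 [206 186  88  37 399] c [ 561. -202.] sz [200. 148.] a 23.4 z [ 95.  98. 105.]
scene z100 [238 211  23  21 176] c [ 561. -203.] sz [65. 41.] a 9.1 z [ 97. 104. 106.]
scene z100 [200 221 100  44 187] c [ 626. -237.] sz [277. 136.] a 60.8 z [ 94. 100. 105.]
scene z100 [128 263  28  23 136] c [ 591. -507.] sz [50. 64.] a 4.9 z [ 95. 101. 105.]
scene 62 [413 125  68  46 234] c [577. 468.] sz [247. 105.] a 27.6 z [56. 63. 69.]
scene 62 [342 156  31  13 110] c [494. 199.] sz [107.  22.] a 83.3 z [61. 66. 69.]
scene 62 [343 166  57  21 172] c [587. 192.] sz [153.  92.] a 82.8 z [56. 63. 69.]
scene 62 [350 210  94  59 244] c [802. 107.] sz [282. 142.] a 37.0 z [56. 62. 70.]
scene 62 [203 228  97  44 234] c [ 627. -236.] sz [274. 131.] a 60.8 z [56. 63. 69.]
scene 62 [318 250  22  11  66] c [749. -51.] sz [57. 29.
[... 2609 characters left out ...]
  7. 169.] a 22.8 z [17. 24. 28.]
side 22 [397 306  23  17 302] c [ 487. -394.] sz [41. 62.] a 32.6 z [18. 22. 26.]
side 22 [450 314  24  15  77] c [ 561. -512.] sz [28. 64.] a 11.1 z [15. 23. 28.]
side 80 [ 190  131   66   40 1149] c [552. 513.] sz [128. 222.] a 89.6 z [77. 80. 85.]
side 80 [259 160 109  49 593] c [690. 172.] sz [205. 340.] a 81.4 z [75. 83. 91.]
side 80 [368 183  20  18 160] c [763. -60.] sz [70. 67.] a 1.2 z [75. 85. 91.]
side 80 [ 344  217   61   56 1898] c [ 577. -199.] sz [180. 140.] a 22.7 z [80. 84. 88.]
side 80 [336 264  59  22 233] c [ 468. -248.] sz [ 13. 168.] a 25.1 z [75. 83. 91.]
side 80 [454 300  26  18 103] c [ 562. -514.] sz [31. 65.] a 17.2 z [75. 82. 91.]
```

```bash
cat >> h.py <<'E'
def down(ang):  # tool down; closing axis y at world angle ang+90 (deg), either half turn
    a=np.radians(ang); x=np.array([np.cos(a),np.sin(a),0]); z=np.array([0,0,-1.]); return np.stack([x,np.cross(z,x),z],1)
def best(pos,ang):
    c=[]
    for k in(0,180):
        q=ctrl.solve_ik(pos,down(ang+k))
        if q is not None: c.append((abs(q[5]),ang+k,q))
    return min(c,key=lambda t:t[0])
E
python3 - <<'E'
from h import *
print(np.round(optics.camera_params("wrist")["T_tool_cam"],3))
for n,p,a in(("wd",[570,190,380],-8),("wt",[545,-200,350],9)):
    b=best(p,a); print(n,b[1],np.round(b[2],2)); ctrl.move_ptp(p,down(b[1])); ctrl.hold(.3)
    im,d,w=cloud("wrist"); save(n,im); np.savez("/tmp/"+n,im=im,w=w)
im=np.load("/tmp/wd.npz")["im"],np.load("/tmp/wt.npz")["im"]
save("both",cv2.resize(np.vstack(im),(480,600)))
print(sensors.read_state()["t"])
E
```

```text
[[ 1.00000e-03 -9.62000e-01 -2.75000e-01  6.92350e+01]
 [ 1.00000e+00  1.00000e-03  0.00000e+00  8.38000e-01]
 [ 0.00000e+00 -2.75000e-01  9.62000e-01 -1.17147e+02]
 [ 0.00000e+00  0.00000e+00  0.00000e+00  1.00000e+00]]
wd 172 [ 0.18  0.2   1.3  -0.    1.64 -1.25]
wt 9 [-0.5   0.16  1.4  -0.    1.58  0.91]
4.3667
```

View pics/both.png

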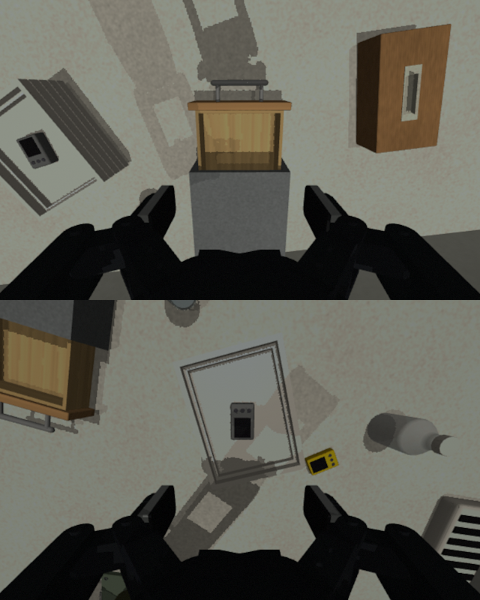

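The top half of the picture shows the drawer, with its opening at about (240,135) and the handle at (240,83). The bottom half shows the tray with the grey timer in it at (242,420) and the yellow lookalike on the bench at (322,461). Next I'll measure both from these views and view the confirming crop.

Run:
```python
from h import *
f=np.load("/tmp/wt.npz"); im,w=f["im"],f["w"]; z=w[...,2]
save("crop",cv2.resize(im[40:260,220:460],(720,660))[:600])
def R(m,t):
    k,l,s,c=cv2.connectedComponentsWithStats(m.astype(np.uint8)); 
    for i in range(1,k):
        if s[i,4]>250:
            P=w[l==i]; r=cv2.minAreaRect(P[:,:2].astype(np.float32)); print(t,s[i,:5],np.round(r[0],1),np.round(r[1],1),round(r[2],1),np.round(np.median(P,0),1))
n=np.hypot(w[...,0]-567,w[...,1]+204)<170
R(n&(z>108)&(z<120),"rim"); R(n&(z>96)&(z<107)&(np.hypot(w[...,0]-560,w[...,1]+203)<45),"timer"); R(n&(z>78)&(z<90),"floor")
f=np.load("/tmp/wd.npz"); im,w=f["im"],f["w"]; z=w[...,2]
e=np.radians(-7.9); ex=np.array([np.cos(e),np.sin(e)]); ey=np.array([-ex[1],ex[0]])
d=w[...,:2]-[494,199]; X=d@ex; Y=d@ey
for t,m in(("handle",(abs(X)<15)&(abs(Y)<70)&(z>52)&(z<75)),("front",(X>20)&(X<70)&(abs(Y)<110)&(z>70)&(z<90)),("floor",(X>40)&(X<170)&(abs(Y)<90)&(z>15)&(z<28)),("cab",(X>130)&(X<380)&(abs(Y)<120)&(z>93)&(z<107))):
    print(t,m.sum(),"X",np.round(np.percentile(X[m],[1,5,50,95,99]),1),"Y",np.round(np.percentile(Y[m],[1,50,99]),1),"z",np.round(np.percentile(z[m],[50,98]),1)); R(m,t)
```

```text
rim [ 229   43  179  211 5205] [ 567.8 -201.9] [221.  170.5] 23.1 [ 592.3 -199.5  113.6]
timer [ 307  138   32   49 1524] [ 561.1 -201.3] [61.6 39.5] 8.7 [ 562.7 -200.8  104.8]
floor [  251    65   139   169 14264] [ 567.7 -201.8] [191.  140.8] 23.1 [ 582.2 -200.1   82.8]
handle 697 X [-7.5 -7.4 -1.9 10.4 14.6] Y [-51.1   2.9  54.2] z [66.1 68.4]
handle [280 107  77  17 697] [497.7 200. ] [109.   22.1] 82.1 [492.7 202.   66.1]
front 2111 X [31.9 32.2 41.2 54.8 66.3] Y [-91.6   1.5  95.5] z [86.5 88.6]
front [ 250  136  138   27 2111] [544.5 194.2] [192.3  37.7] 82.2 [536.  195.1  86.5]
floor 6146 X [ 59.5  64.2 111.4 164.2 169.4] Y [-76.2   2.9  80.8] z [21.7 23.6]
floor [ 270  151   98   65 6146] [607.8 185.5] [158.5 110.8] 82.2 [605.1 185.9  21.7]
cab 13639 X [165.9 171.3 249.5 340.5 351. ] Y [-95.3   2.9 100.9] z [ 99.5 101. ]
cab [  251   228   136   115 13639] [757.3 165.5] [200.4 200.4] 82.2 [741.3 167.1  99.5]
```

View pics/crop.png

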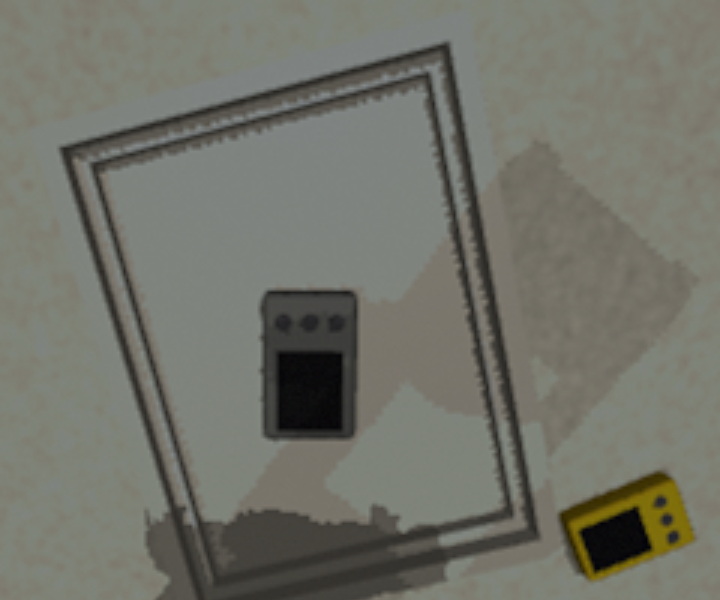

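Confirmed: the block in the tray at crop (310,365) is grey with a dark display, so it's the one I want. The yellow one at (628,525) lies outside the tray, so I'll leave it. Picking the grey timer now.

Run:
```python
from h import *
ctrl.gripper_to(66,30)
p=[560.5,-202]
ctrl.move_ptp(p+[170],down(9)); print(ctrl.move_l(p+[113],vel=80,threshold=8), sensors.read_state()["eef_pos"])
ctrl.gripper_to(30,30); s=sensors.read_state(); print(s["grip_width"],s["grasp_force"])
ctrl.move_l(p+[250],vel=150); ctrl.hold(.2); s=sensors.read_state(); print(s["grip_width"],s["grasp_force"],s["force"],s["t"])
im,d,w=cloud("wrist"); save("held",im)
```

```text
False [ 560.82605934 -202.17658027  113.22586835]
39.156828415881485 32.244717478752136
39.41192864638242 31.914156675338745 [-1.14295245 -0.72349767 -0.32732662] 7.9333
```

View pics/held.png

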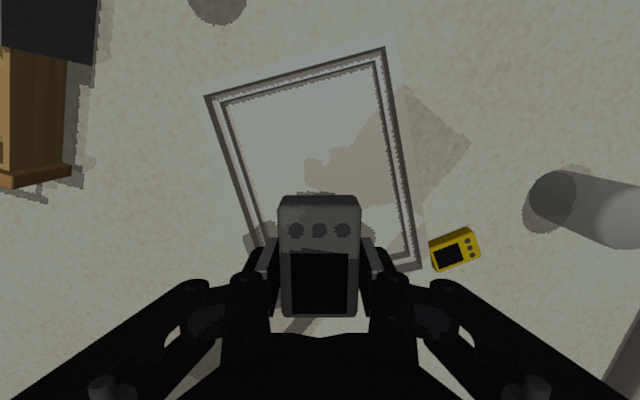

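```bash
cat >> h.py <<'E'
e=np.radians(-7.9); ex=np.array([np.cos(e),np.sin(e)]); ey=np.array([-ex[1],ex[0]])
def D(X,Y,z): return list(np.array([494,199])+X*ex+Y*ey)+[z]
E
python3 - <<'E'
from h import *
b=best(D(104,2,200),-8)[1]; print(b)
ctrl.move_ptp(D(104,2,200),down(b)); print(ctrl.move_l(D(104,2,55),vel=100,threshold=8),sensors.read_state()["eef_pos"])
ctrl.gripper_to(60); ctrl.move_l(D(104,2,190),vel=150); ctrl.hold(.2)
im,d,w=cloud("scene"); s=sensors.read_state(); print(s["t"],s["grasp_force"])
save("placed",cv2.resize(im[120:280,300:480],(720,640))[:600])
E
```

```text
172
False [598.00336725 186.82373188  55.92435496]
13.1083 0.0
```

View pics/placed.png

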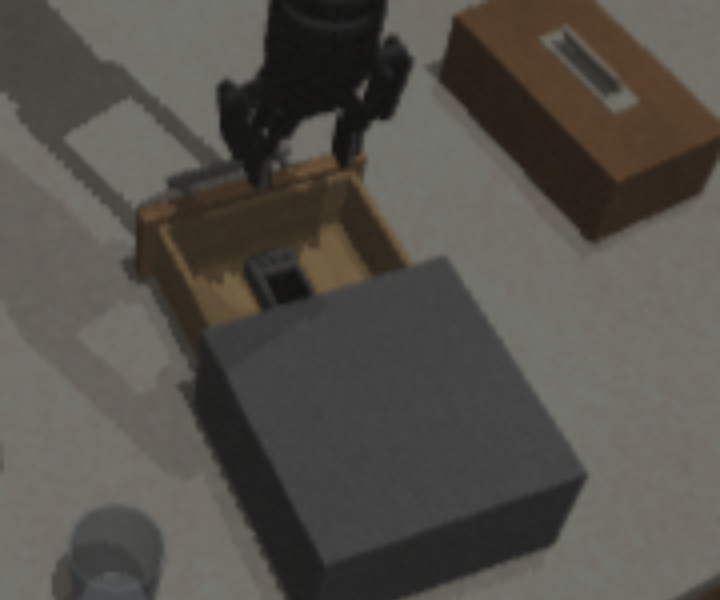

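The timer lies flat in the drawer at crop (280,280) and the gripper is clear of it. Now I'll shut the drawer.

Run:
```python
from h import *
ctrl.move_l(D(-65,2,190),vel=200); ctrl.gripper_to(0,30)
ctrl.move_l(D(-65,2,74),vel=150); ctrl.move_l(D(-25,2,74),vel=100)
r=ctrl.move_l(D(125,2,74),vel=50,threshold=14); ctrl.hold(.3)
s=sensors.read_state(); d=np.array(s["eef_pos"][:2])-[494,199]; print(r,d@ex,d@ey,s["force"],s["t"])
p=s["eef_pos"]; q=d@ex
ctrl.move_l(D(q-60,2,74),vel=150); ctrl.move_l(D(q-60,2,230),vel=200)
im,dd,w=cloud("side"); dv=w[...,:2]-[494,199]; X=dv@ex; Y=dv@ey; z=w[...,2]
m=(abs(Y)<50)&(z>55)&(z<72)&(X>60)&(X<150); print("handle X",np.percentile(X[m],[2,10,50]),m.sum())
save("shut",cv2.resize(im[110:260,230:430],(800,600)))
# tray check
n=(np.hypot(w[...,0]-567,w[...,1]+203)<170)&(z>108)&(z<120)
k,l,st,c=cv2.connectedComponentsWithStats(n.astype(np.uint8)); i=1+st[1:,4].argmax(); print(cv2.minAreaRect(w[l==i][:,:2].astype(np.float32)))
```

```text
True 96.99611160916376 1.820698819870232 [ 0.1408275   0.86000604 -0.21375617] 18.675
handle X [108.10443439 110.29909993 117.73989585] 127
((567.3653564453125, -203.5830841064453), (227.6370086669922, 171.48086547851562), 22.761638641357422)
```

View pics/shut.png

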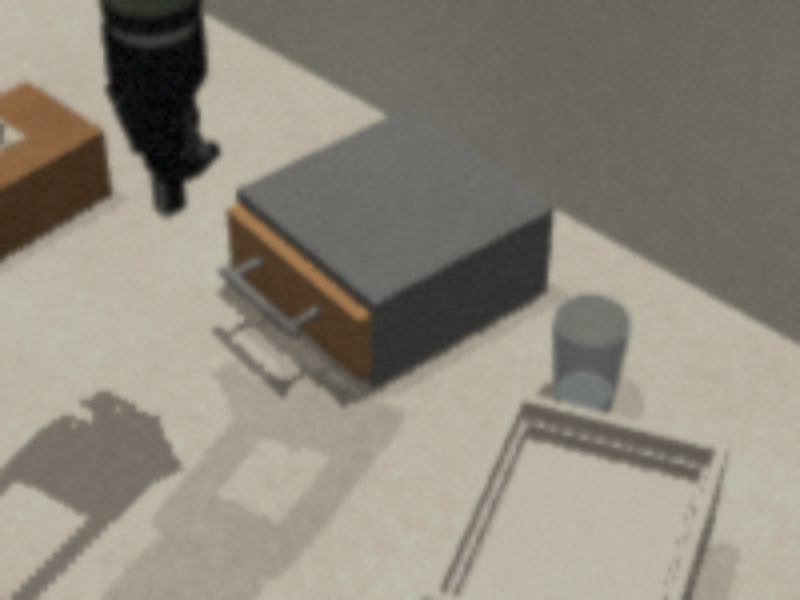

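```bash
cat >> h.py <<'E'
from scipy.spatial.transform import Rotation as Ro
C=np.array([567.5,-202.7,80.]); RT=Ro.from_euler('z',23,degrees=True).as_matrix()
def T(p): return C+RT@np.array(p,float)
def peel(p0,R0,sy,lift):  # raise corner (-105,sy*80) by lift, turning about the opposite corner
    ax=RT@np.array([-105,-sy*80,0.]); ax/=np.linalg.norm(ax); piv=T([108,-sy*83,14]); c=T([-105,sy*80,34])
    th=lift/254.; r=Ro.from_rotvec(ax*th)
    if (r.apply(c-piv)+piv)[2]<c[2]: r=r.inv()
    return r.apply(np.array(p0)-piv)+piv, r.as_matrix()@R0
E
python3 - <<'E'
from h import *
s=sensors.read_state(); 
ctrl.move_l(D(50,2,74),vel=200); r=ctrl.move_l(D(125,2,74),vel=40,threshold=22)
s=sensors.read_state(); print(r,(np.array(s["eef_pos"][:2])-[494,199])@ex,s["force"])
ctrl.move_l(D(50,2,74),vel=150); ctrl.move_l(D(50,2,260),vel=250); print(sensors.read_state()["t"])
for sy in(1,-1):
    g=T([-105.5,sy*63,46])
    for k in(113,-67):
        R0=down(k); pts=[(g+[0,0,100],R0),(g,R0),peel(g,R0,sy,27),(g+[0,0,140],R0)]
        print(sy,k,np.round(g),[None if (q:=ctrl.solve_ik(list(p),R)) is None else np.round(q,2).tolist() for p,R in pts], pts[2][0]-g)
E
```

```text
True 98.59317182584788 [ 0.26985928 -0.2332463  -0.28481087]
23.7583
1 113 [ 446. -186.  126.] [[-0.57, 0.04, 1.8, -0.0, 1.31, -0.98], [-0.57, 0.17, 1.88, -0.0, 1.09, -0.98], [-0.57, 0.2, 1.78, -0.01, 1.26, -0.97], [-0.57, 0.0, 1.75, -0.0, 1.39, -0.98]] [ 4.1531031  -2.3685089  25.86918362]
1 -67 [ 446. -186.  126.] [[-0.57, 0.04, 1.8, -0.0, 1.31, 2.17], [-0.57, 0.17, 1.88, -0.0, 1.09, 2.17], [-0.57, 0.2, 1.78, -0.01, 1.26, 2.17], [-0.57, 0.0, 1.75, -0.0, 1.39, 2.17]] [ 4.1531031  -2.3685089  25.86918362]
-1 113 [ 495. -302.  126.] [[-0.7, 0.24, 1.56, -0.0, 1.34, -1.1], [-0.7, 0.35, 1.64, -0.0, 1.14, -1.1], [-0.64, 0.3, 1.65, -0.11, 1.15, -1.0], [-0.7, 0.21, 1.52, -0.0, 1.41, -1.1]] [ 1.18122511  4.63279688 25.86918362]
-1 -67 [ 495. -302.  126.] [[-0.7, 0.24, 1.56, -0.0, 1.34, 2.04], [-0.7, 0.35, 1.64, -0.0, 1.14, 2.04], [-0.64, 0.3, 1.65, -0.11, 1.15, 2.14], [-0.7, 0.21, 1.52, -0.0, 1.41, 2.04]] [ 1.18122511  4.63279688 25.86918362]
```

Run:
```python
from h import *
g=T([-105.5,63,46]); R0=down(113)
ctrl.gripper_to(30,40)
ctrl.move_ptp(list(g+[0,0,100]),R0); ctrl.move_l(list(g+[0,0,25]),vel=150)
f0=sensors.read_state()["force"]; print("contact",ctrl.move_l(list(g),vel=40,threshold=5),sensors.read_state()["eef_pos"],g)
ctrl.gripper_to(0,40); ctrl.hold(.2); s=sensors.read_state(); print(s["grip_width"],s["grasp_force"],s["force"]-f0,s["wrist_torque"],s["t"])
im,d,w=cloud("side"); save("pinch",cv2.resize(im[190:310,310:450],(700,600)))
```

```text
contact False [ 445.82502686 -185.98908603  125.97612005] [ 445.77067687 -185.93032829  126.        ]
7.896574963311509 42.17113494873047 [-1.99182199  0.44480814  3.93348429] [ 0.03867327  0.0609965  -0.03204542] 27.5667
```

View pics/pinch.png

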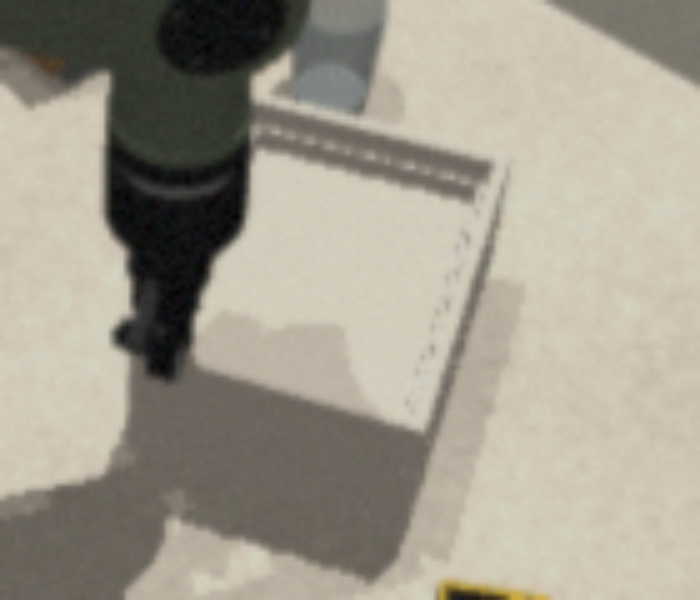

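The gripper pinches the rim at corner 1, crop (160,360); the 7.9 mm reading matches the 9 mm wall. Next I'll peel in steps and check the tray's tilt by depth.

```bash
cat >> h.py <<'E'
def tray(names=("side","scene")):  # plane fit to tray floor -> corner rises (0..3) over nested, per camera
    for n in names:
        im,d,w=cloud(n); L=(w-C)@RT; h=C[2]+0
        m=(abs(L[...,0]-15)<70)&(abs(L[...,1])<55)&(L[...,2]>-5)&(L[...,2]<220)
        P=L[m]; A=np.c_[P[:,:2],np.ones(len(P))]; k=np.ones(len(P),bool)
        for t in(15,6,3,3):
            c=np.linalg.lstsq(A[k],P[k,2],rcond=None)[0]; k=abs(P[:,2]-A@c)<t
        print(n,k.sum(),"rise",[round(float(c@[x,y,1])-3,1) for x,y in((-105,-80),(-105,80),(105,80),(105,-80))],"tilt",round(float(np.hypot(*c[:2])),3))
def st():
    s=sensors.read_state(); print("F",np.round(s["force"],1),"M",np.round(s["wrist_torque"],2),"w",round(s["grip_width"],2),"g",round(s["grasp_force"],1),"z",round(s["eef_pos"][2],1),"t",s["t"])
E
python3 - <<'E'
from h import *
g=T([-105.5,63,46]); R0=down(113); tray()
for l in(9,18,26):
    p,R=peel(g,R0,1,l); ctrl.move_l(list(p),R,vel=20); ctrl.hold(.2); st(); tray()
E
```

```text
side 1118 rise [0.0, 0.1, 0.6, 0.5] tilt 0.002
scene 1449 rise [0.7, 0.3, 0.5, 0.8] tilt 0.002
F [ 0.7 -0.2 -1. ] M [-0.05 -0.11 -0.05] w 7.7 g 41.6 z 134.6 t 28.5083
side 1094 rise [4.8, 8.8, 4.6, 0.6] tilt 0.032
scene 1494 rise [4.4, 9.2, 5.1, 0.4] tilt 0.035
F [-2.7 -1.3  0.4] M [-0.24  0.18  0.03] w 7.34 g 41.8 z 143.4 t 29.4
side 1074 rise [9.3, 17.9, 9.5, 0.9] tilt 0.067
scene 1483 rise [9.3, 18.3, 9.6, 0.6] tilt 0.07
F [-3.7 -0.1  0. ] M [-0.2   0.57  0.04] w 7.76 g 41.7 z 150.7 t 30.2417
side 1071 rise [13.4, 26.0, 12.8, 0.2] tilt 0.101
scene 1541 rise [13.9, 26.2, 12.9, 0.6] tilt 0.1
```

The corner is up 26 mm, the two beside it about 13 mm and the far one under 1 mm, which meets step 3. Now I'll lift the tray clear and level it.

Run:
```python
from h import *
g=T([-105.5,63,46]); R0=down(113)
p,R=peel(g,R0,1,26)
ctrl.move_l(list(p+[0,0,12]),R,vel=25); st(); tray()
ctrl.move_l(list(p+[0,0,45]),R,vel=40); ctrl.hold(.2); st(); tray()
ctrl.move_l(list(g+[0,0,145]),R0,vel=50); ctrl.hold(.7); st(); tray()
im,d,w=cloud("scene"); save("end",cv2.resize(im[100:340,130:450],(800,600)))
```

```text
F [-0.8 -0.1 -2.6] M [-0.08  0.16 -0.05] w 7.95 g 41.6 z 163.2 t 30.975
side 1093 rise [25.2, 38.8, 23.2, 9.6] tilt 0.113
scene 1574 rise [24.6, 39.2, 23.3, 8.7] tilt 0.118
F [ 0.9  0.5 -2.3] M [0.02 0.18 0.01] w 7.63 g 41.6 z 195.6 t 32.25
side 1135 rise [57.1, 71.0, 55.3, 41.4] tilt 0.115
scene 1653 rise [57.6, 71.7, 55.4, 41.3] tilt 0.117
F [ 0.8 -0.3 -1.2] M [ 0.02  0.22 -0.03] w 7.65 g 41.6 z 271.0 t 34.7083
side 1294 rise [144.4, 145.2, 142.1, 141.3] tilt 0.015
scene 1803 rise [144.2, 145.3, 142.7, 141.6] tilt 0.014
```

View pics/end.png

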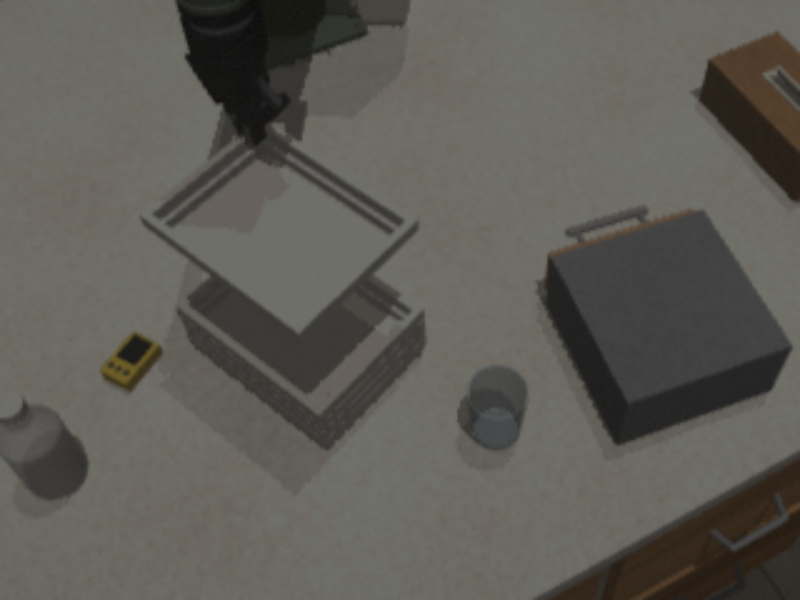

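The tray hangs level at about (280,230), 143 mm up and clear of the stack. The stack is standing at (305,340) and the drawer is shut at (625,240). Handing in.

```bash
python3 -c "
from h import *
print(ctrl.finish_job())"
```

```text
the job is handed in; nothing more can be done
None
```

I handed the job in with the timer in the shut drawer and the top tray peeled off corner 1 first; the gripper holds it about 143 mm up and near level, and the rest of the stack is still standing (no verdict came back).

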